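# Sweep leftover nuts off the assembly board into the blue tray

### The job

Clear the three leftover brass nuts off the assembly board: with the fingertips, sweep them along the mat and over the board's edge so that all three drop into the blue tray at its side. Only push them, never lift them, and leave the housing, the circuit-board holder and everything else on the board and bench where they stand.

Things in the scene. Friction and masses are not known exactly. Their poses are not given: they have to be found in the camera images.
- board: raised assembly board, 300 mm along its x by 380 mm along its y, covered by a flat dark grey mat without any rim; fixed. Its origin lies on the bench top under its centre, its axes are parallel to its edges (y to its left as seen from the robot), and the mat's surface is 50 mm above the origin
- blue_tray: shallow open tray of blue plastic, 260 mm (its x) by 95 mm (its y), 28 mm high outside, walls and floor 3 mm thick; fixed. It stands along the left or the right edge of the board (y direction), parallel to it, its near wall tucked 12 mm under the board's edge, so that what goes over that edge drops about 45 mm into it. Origin: centre of its underside, on the bench top
- red_tray: the same tray in red plastic, for scrap, with a few dark screws stuck in it, along the opposite edge of the board; the nuts do not belong there. Fixed. Origin: centre of its underside
- nut_a_center (a point): brass hexagon gland nut lying flat on the mat, 24 mm across the flats (28 mm over the corners), 12 mm thick, with a 14 mm hole, about 35 g, slides freely (pushed at a single point it turns and slowly drifts off to one side). The point is its centre, 6 mm above the mat. It starts on the left part of the mat, between 100 and 150 mm from the middle
- nut_b_center (a point): brass hexagon gland nut lying flat on the mat, 24 mm across the flats (28 mm over the corners), 12 mm thick, with a 14 mm hole, about 35 g, slides freely (pushed at a single point it turns and slowly drifts off to one side). The point is its centre, 6 mm above the mat. It starts on the right part of the mat, between 100 and 150 mm from the middle
- nut_c_center (a point): brass hexagon gland nut lying flat on the mat, 24 mm across the flats (28 mm over the corners), 12 mm thick, with a 14 mm hole, about 35 g, slides freely (pushed at a single point it turns and slowly drifts off to one side). The point is its centre, 6 mm above the mat. It starts near the edge of the mat that is towards the robot, anywhere along the middle 220 mm of it
- housing_center (a point): loose grey round instrument housing with a dark glass port on top, standing near the middle of the mat: 44 mm diameter, 58 mm high, 160 g. The point is its centre, 29 mm above the mat. It stands in the straight way of the nut that lies on the far side from the blue tray
- pcb_holder: loose circuit-board holder along the board's far edge: black jaws and a green circuit board, 50 mm deep (its x), 175 mm long (its y) over the clamp screws, 42 mm high. Origin: centre of its underside
- dropper: loose small amber dropper bottle standing at one far corner of the mat, 28 mm diameter, 59 mm high. Origin: centre of its underside
- solder_reel: loose small reel of solder with blue flanges standing at the other far corner of the mat, 42 mm diameter, 28 mm high. Origin: centre of its underside
- wash_bottle: loose white squeeze bottle with a yellow cap and bent spout on the bench to the right, 66 mm diameter, 208 mm high. Origin: centre of its underside
- meter: loose yellow hand multimeter lying on the bench to the left, 160 x 78 mm, 45 mm high. Origin: centre of its underside
- screwdriver: loose screwdriver lying on the bench to the right, nearer the robot, 160 mm long along its x. Origin: under its middle

How it is judged:
At the end, for the whole second after the job is handed in: all three nuts lie at rest inside the blue tray, their centres within its walls and no higher than about its rim (30 mm above the bench), and every other loose thing is within 20 mm of where it started (x of nut_a_center in the frame of blue_tray between -0.127 and 0.127 m and y of nut_a_center in the frame of blue_tray between -0.0445 and 0.0445 m and z of nut_a_center in the frame of blue_tray between 0 and 0.03 m and linear speed of each of nut_a, nut_b, nut_c below 0.03 m/s and x of nut_b_center in the frame of blue_tray between -0.127 and 0.127 m and y of nut_b_center in the frame of blue_tray between -0.0445 and 0.0445 m and z of nut_b_center in the frame of blue_tray between 0 and 0.03 m and x of nut_c_center in the frame of blue_tray between -0.127 and 0.127 m and y of nut_c_center in the frame of blue_tray between -0.0445 and 0.0445 m and z of nut_c_center in the frame of blue_tray between 0 and 0.03 m and distance of each of housing_center, pcb_holder, dropper, solder_reel, wash_bottle, meter, screwdriver from where it was at the start of the episode below 0.02 m); the robot touches nothing.
It fails at once if a nut was lifted: its centre rose more than 20 mm above where it lay on the mat (height (world z) of any of nut_a_center, nut_b_center, nut_c_center above 0.076 m).
It fails at once if a bystander on the board (housing, circuit-board holder, dropper, reel) was moved by more than 20 mm (distance of any of housing_center, pcb_holder, dropper, solder_reel from where it was at the start of the episode above 0.02 m).
It fails at once if a bystander on the bench (wash bottle, meter, screwdriver) was moved by more than 20 mm (distance of any of wash_bottle, meter, screwdriver from where it was at the start of the episode above 0.02 m).
It fails at once if a standing thing (housing, dropper, wash bottle) was tipped over (angle between any of housing_center, dropper, wash_bottle's own z axis and vertical above 0.5 rad).
It also fails if it takes over 67 s, if anything falls off the work surface, if the arm or the gripper's body presses on something with over 40 N, if the wrist force passes 120 N, or if a joint passes its speed limit or range.

### The arm

A 6-joint arm with a two-finger parallel gripper is mounted at the origin on the work surface. World frame = base frame: x ahead of the robot, y to its left, z up, the work surface at z = 0. Lengths are in m, angles in rad, forces in N, time in s.
With the tool pointing down it reaches from about 0.375 to 0.9 m from the base axis. Payload 3.1 kg.
Tool frame: the origin (TCP) lies midway between the tips of the shut fingers; the grasp point (between the pads) lies 19 mm behind it; z points along the fingers, y is the direction in which the jaws open and shut (so a half turn about z gives the same grasp; the last joint's range is limited). The gripper opens to 85 mm and grips with 20 to 120 N. Pads are 22 mm wide; open, the fingers measure 114 mm over their backs; the gripper's body (76 mm by 85 mm) begins 54 mm behind the grasp point. The pads swing forward as they close: fully open they stand 13 mm farther back than shut.
Start: joints at [1.052, 0.527, 1.433, -0, 1.181, -0.178], TCP at [0.209, 0.589, 0.231] pointing down, gripper open.
Joint ranges: [-3.08, 3.08], [-0.75, 2.2], [0.22, 2.44], [-1.43, 4.57], [0, 2.65], [-2.85, 2.85]. Speed limits (rad/s): [2.79, 2.79, 3.14, 3.14, 3.14, 3.14].

### API

Orientations are given as a unit quaternion [x, y, z, w].
In Python, from station import manip gives the robot as it stands.
- The arm moves only by the tool servo_tool, never from a script. Its argument "motion" is a list of rows, each a list of 7 numbers: the shift along the tool's x, y, z in mm, then the turn, a rotation vector about the tool's x, y, z in rad, then the opening, from -1 (shut) to 1 (fully open), so that 0 is half open. In form: [[x, y, z, rx, ry, rz, hand], ...]. A call has 1 to 12 rows; each row shifts and turns the pose as measured when the row begins, along the tool's axes as they then stand; what a row does not reach is not made up. A row lasts 1/12 s, in which the tool goes at most 41.7 mm and 7.16 degrees, less where a joint would pass 70% of its speed; a pose out of reach is approached as far as the arm can. A call with a gripper value outside its range is refused whole. The fingers move at their own pace and stop on an object; "grip_force" is the grip in N (left out, the last holds). Time passes only in rows, so rows that do not move let the fingers close. It gives the time, the measured TCP pose, the force and the opening at its end, in the units of the state.
- manip.sense(): the state, without advancing time (a new reading comes with each control period).
- manip.snapshot(name): name is "scene" or "top"; returns a dict with "frame" (400x640x3 uint8, red, green, blue), "mtx" (3x3 intrinsics, pixels), "world_from_camera" (4x4, takes a point from camera to world coordinates). Camera axes: x right, y up, looking along -z (the intrinsics and any distortion apply to the point x, -y, -z); pixel columns grow to the right and rows downward; lengths in m; the calibration is good to about 2 mm. A picture is of the moment at which its call begins. There is no depth.
- manip.sign_off(): hands the job in, once; it reports no verdict.
The state is a dict: "t": time; "q": joint angles; "qd": joint speeds; "tau": joint torques, N m; "tcp_pos": TCP position; "tool_rot": TCP orientation; "force": force on the tool from outside, world axes, zero at the start; "ft_torque": the same for the moment, N m; "finger_gap": opening from 0.0 (shut) to 1.0 (fully open).
Only numpy, scipy, OpenCV 4.12 (cv2) and the standard library are available. Lean on these libraries where they do the work, as an engineer would, in place of code of your own. Each camera call takes 0.05 s, during which the arm holds its last target.

## Working session

There is one attempt and no reset: what is moved stays moved. The work goes in short steps, Python scripts to look and compute and a tool call to move; the robot and the scene stay as the last step left them, time stands still between calls to the robot, and variables do not carry over. Pictures are saved under pics/ and viewed, and the job is handed in when it is done.

Besides the shell and the picture viewer there is one more tool, called after "Call:" by a JSON object that holds its "method" and its "body", one argument or row to a line. servo_tool: Moves the arm, as the interface text tells. Its arguments: {"type":"object","properties":{"motion":{"type":"array"},"grip_force":{"type":"number"}},"required":["motion"]}

```bash
mkdir -p pics; ls
python3 - <<'E'
from station import manip
import cv2,numpy as np
print(manip.sense())
for n in("scene","top"):
    s=manip.snapshot(n); cv2.imwrite(f"pics/{n}0.png",s["frame"][:,:,::-1]); np.savez(f"{n}0.npz",**s)
    print(n,s["mtx"],s["world_from_camera"], s.keys())
E
```

```text
pics
{'t': 0.0, 'q': array([ 1.05151201e+00,  5.28469818e-01,  1.43392677e+00, -1.99301588e-05,
        1.18139654e+00, -1.78510541e-01]), 'qd': array([-9.09343349e-04, -2.48138399e-04,  7.55864686e-05,  8.85435695e-04,
        9.59902688e-04,  7.02713029e-04]), 'tau': array([ 4.19173521e-04, -4.42363358e+01, -1.78020555e+01, -1.73601888e-04,
        8.57255742e-03, -1.59243916e-05]), 'tcp_pos': array([0.20850107, 0.58842237, 0.2303236 ]), 'tool_rot': array([ 1.69559808e-01,  9.85519285e-01, -1.03710017e-03, -3.67470111e-04]), 'force': array([ 0.46178513, -0.24743618, -0.02838762]), 'ft_torque': array([-0.04443718,  0.01409291,  0.0371182 ]), 'finger_gap': 1.00140300441845}
scene [[368.95607355   0.         323.6445851 ]
 [  0.         368.95607355 194.59348878]
 [  0.           0.           1.        ]] [[-0.24708472 -0.62264586  0.74246971  1.21889659]
 [ 0.96893461 -0.16723377  0.18220478  0.18394515]
 [ 0.01071696  0.76442462  0.64462404  0.69607596]
 [ 0.          0.          0.          1.        ]] dict_keys(['frame', 'mtx', 'world_from_camera'])
top [[487.12903569   0.         321.26950254]
 [  0.         487.12903569 191.74103621]
 [  0.           0.           1.        ]] [[ 2.62256354e-02  9.95967489e-01 -8.57961336e-02  3.97937484e-01]
 [-9.99620723e-01  2.68494669e-02  6.12507220e-03  2.59175218e-05]
 [ 8.40395322e-03  8.56029591e-02  9.96293886e-01  1.39859315e+00]
 [ 0.00000000e+00  0.00000000e+00  0.00000000e+00  1.00000000e+00]] dict_keys(['frame', 'mtx', 'world_from_camera'])
```

View pics/scene0.png

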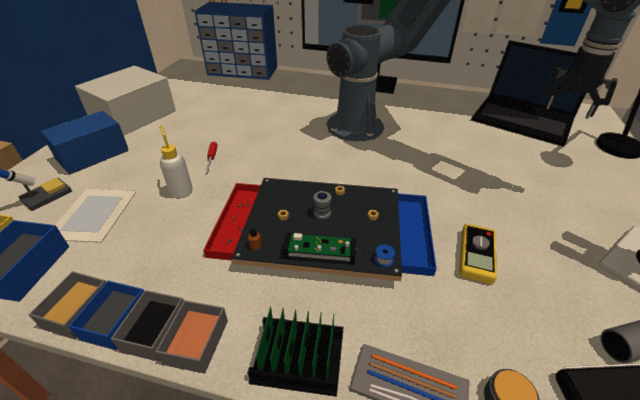

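View pics/top0.png

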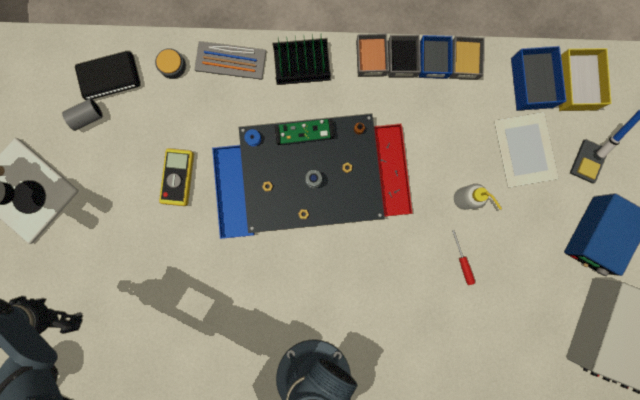

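The top view shows the board rotated slightly, with blue on the left (+y). The nuts are near (267,186), (347,168) and (303,214), and the housing is at about (314,178). Next I'll measure these accurately.

```bash
cat > h.py <<'E'
import numpy as np,cv2
def ray(s,u,v):
    K=s["mtx"];T=s["world_from_camera"]
    d=np.array([(u-K[0,2])/K[0,0],-(v-K[1,2])/K[1,1],-1.]);return T[:3,3],T[:3,:3]@d
def toW(s,u,v,z):
    o,d=ray(s,u,v);return o+d*(z-o[2])/d[2]
def proj(s,P):
    K=s["mtx"];T=s["world_from_camera"];p=T[:3,:3].T@(np.array(P)-T[:3,3])
    return K[0,0]*p[0]/-p[2]+K[0,2],K[1,1]*-p[1]/-p[2]+K[1,2]
def nuts(s,zc=0.056,minA=15):
    f=s["frame"];h=cv2.cvtColor(f,cv2.COLOR_RGB2HSV)
    m=cv2.inRange(h,(12,90,110),(32,255,255))
    n,l,st,c=cv2.connectedComponentsWithStats(cv2.morphologyEx(m,cv2.MORPH_CLOSE,np.ones((5,5),np.uint8)))
    return [(c[i].round(1),st[i,4],toW(s,*c[i],zc).round(4)) for i in range(1,n) if minA<st[i,4]<500]
E
python3 - <<'E'
from h import *
for n in("top","scene"):
    s=dict(np.load(f"{n}0.npz"))
    for r in nuts(s):
        if .35<r[2][0]<.7 and abs(r[2][1])<.3: print(n,*r)
s=dict(np.load("top0.npz"));f=s["frame"]
cv2.imwrite("pics/crop.png",cv2.resize(f[105:245,205:420,::-1],None,fx=3.7,fy=3.7,interpolation=cv2.INTER_CUBIC))
s=dict(np.load("scene0.npz"));f=s["frame"]
cv2.imwrite("pics/crops.png",cv2.resize(f[170:290,200:440,::-1],None,fx=3.3,fy=3.3,interpolation=cv2.INTER_CUBIC))
E
```

```text
top [357.2 128.1] 28 [ 0.6951 -0.104   0.056 ]
top [346.7 167.2] 78 [ 0.584 -0.077  0.056]
top [266.7 185.9] 80 [0.5258 0.1431 0.056 ]
top [303.  213.7] 84 [0.4516 0.0404 0.056 ]
scene [339.8 189.2] 60 [0.448 0.04  0.056]
scene [282.8 213.9] 76 [ 0.582 -0.078  0.056]
scene [373.  213.8] 72 [0.5225 0.1427 0.056 ]
scene [254.  237.4] 32 [ 0.676 -0.117  0.056]
```

View pics/crop.png

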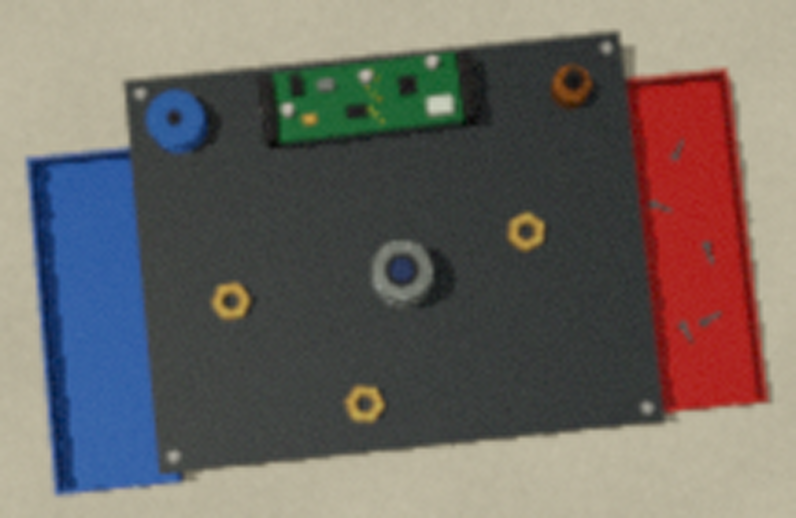

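View pics/crops.png

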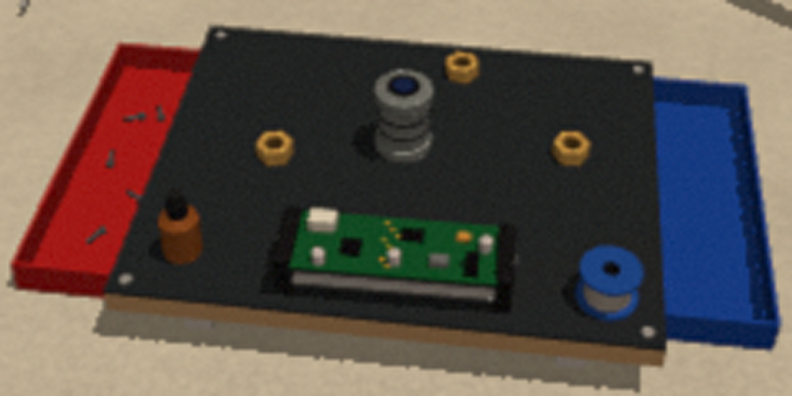

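Run:
```python
from h import *
s=dict(np.load("top0.npz"))
P=lambda u,v,z:toW(s,205+u/3.7-.36,105+v/3.7-.36,z)
c=np.array([P(127,80,.05),P(618,32,.05),P(665,418,.05),P(160,472,.05)]);print(c.round(4))
O=c.mean(0);print("O",O, [np.linalg.norm(c[i]-c[i-1]).round(4) for i in range(4)])
ey=(c[0]+c[3]-c[1]-c[2]);ex=c[0]+c[1]-c[2]-c[3]
yaw=(np.arctan2(-ey[0],ey[1])+np.arctan2(ex[1],ex[0]))/2;print("yaw",yaw,np.arctan2(-ey[0],ey[1]),np.arctan2(ex[1],ex[0]))
R=np.array([[np.cos(yaw),np.sin(yaw)],[-np.sin(yaw),np.cos(yaw)]])
B=lambda p:(R@(np.array(p)[:2]-O[:2])*1e3).round(1)
for n,p in dict(a=P(231,300,.056),b=P(526,231,.056),c=P(364,404,.056),housTop=P(402,271,.108),trayFL=P(28,158,.028),trayNL=P(57,495,.028),reel=P(178,119,.078),pcbL=P(270,145,.09),pcbR=P(480,125,.09)).items(): print(n,np.round(p,4),B(p))
s2=dict(np.load("scene0.npz"))
p=toW(s2,200+403/3.3,170+85/3.3,.108);print("hous scene",p,B(p))
```

```text
[[ 0.6923  0.2275  0.05  ]
 [ 0.7399 -0.1445  0.05  ]
 [ 0.4469 -0.1848  0.05  ]
 [ 0.3967  0.191   0.05  ]]
O [0.5689516  0.02228583 0.05      ] [np.float64(0.2978), np.float64(0.3751), np.float64(0.2958), np.float64(0.3791)]
yaw 0.1299601099320063 0.13001285634420115 0.12990736351981141
a [0.5262 0.1421 0.056 ] [-26.8 124.4]
b [ 0.5843 -0.0774  0.056 ] [   2.3 -100.8]
c [0.4511 0.0404 0.056 ] [-114.5   33.3]
housTop [0.5456 0.0143 0.108 ] [-24.2  -4.9]
trayFL [0.6342 0.3047 0.028 ] [101.3 271.5]
trayNL [0.3774 0.2711 0.028 ] [-157.7  271.6]
reel [0.6579 0.1839 0.078 ] [109.1 148.7]
pcbL [0.6381 0.114  0.09  ] [80.4 82. ]
pcbR [ 0.6572 -0.0399  0.09  ] [ 79.5 -73.1]
hous scene [0.54684167 0.01519847 0.108     ] [-22.8  -4.2]
```

Call:
{"method": "servo_tool", "body": {
  "motion": [
    [0, 0, 0, 0, 0, 0.122, -0.76],
    [0, 0, 0, 0, 0, 0.122, -0.76],
    [0, 0, 0, 0, 0, 0.122, -0.76],
    [0, 0, 0, 0, 0, 0.122, -0.76],
    [0, 0, 0, 0, 0, 0.122, -0.76],
    [0, 0, 0, 0, 0, 0.122, -0.76],
    [0, 0, 0, 0, 0, 0.122, -0.76],
    [0, 0, 0, 0, 0, 0.122, -0.76],
    [0, 0, 0, 0, 0, 0.122, -0.76],
    [0, 0, 0, 0, 0, 0, -0.76]
  ],
  "grip_force": 20
}}

```text
t: 0.93
tcp_pos: [0.2064, 0.5847, 0.2243]
tool_rot: [0.671, 0.742, -0.007, 0.002]
force: [0.0, -0.8, 0.2]
finger_gap: 0.12
```

```bash
cat >> h.py <<'E'
O=np.array([.569,.0223]);YAW=.130
RB=np.array([[np.cos(YAW),np.sin(YAW)],[-np.sin(YAW),np.cos(YAW)]])
def B(p): return (RB@(np.array(p)[:2]-O)*1e3).round(1)
def st():
    from station import manip
    from scipy.spatial.transform import Rotation as Ro
    s=manip.sense();M=Ro.from_quat(s["tool_rot"]).as_matrix()
    print("t",round(s["t"],2),"board",B(s["tcp_pos"]),"z",s["tcp_pos"][2].round(4),"toolx yaw err(rad)",round(np.arctan2(M[1,0],M[0,0])-np.pi/2-YAW,4),"zaxis",M[:,2].round(3),"F",s["force"].round(1),"gap",round(s["finger_gap"],3))
E
python3 -c "from h import *;st()"
```

```text
t 0.93 board [-286.7  604.6] z 0.2243 toolx yaw err(rad) -0.0293 zaxis [-0.008 -0.013 -1.   ] F [ 0.  -0.8  0.2] gap 0.12
```

Call:
{"method": "servo_tool", "body": {
  "motion": [
    [-35, 17, 0, 0, 0, -0.028, -0.76],
    [-35, 17, 0, 0, 0, 0, -0.76],
    [-35, 17, 0, 0, 0, 0, -0.76],
    [-35, 17, 0, 0, 0, 0, -0.76],
    [-35, 17, 0, 0, 0, 0, -0.76],
    [-35, 17, 0, 0, 0, 0, -0.76],
    [-35, 17, 0, 0, 0, 0, -0.76],
    [-35, 17, 0, 0, 0, 0, -0.76],
    [-35, 17, 0, 0, 0, 0, -0.76],
    [-35, 17, 0, 0, 0, 0, -0.76],
    [-35, 17, 0, 0, 0, 0, -0.76],
    [0, 0, 0, 0, 0, 0, -0.76]
  ]
}}

```text
t: 1.93
tcp_pos: [0.4563, 0.2188, 0.2235]
tool_rot: [0.64, 0.768, -0.007, 0.002]
force: [0.3, 0.4, 0.1]
finger_gap: 0.123
```

```bash
python3 -c "from h import *;st()"
```

```text
t 1.93 board [-86.3 209.4] z 0.2235 toolx yaw err(rad) 0.0516 zaxis [-0.006 -0.012 -1.   ] F [0.3 0.4 0.1] gap 0.123
```

Call:
{"method": "servo_tool", "body": {
  "motion": [
    [-31, 15, 0, -0.007, 0.011, 0.05, -0.76],
    [-31, 15, 0, 0, 0, 0, -0.76],
    [-31, 15, 0, 0, 0, 0, -0.76],
    [-26, 12, 0, 0, 0, 0, -0.76],
    [0, 0, 25, 0, 0, 0, -0.76],
    [0, 0, 25, 0, 0, 0, -0.76],
    [0, 0, 20, 0, 0, 0, -0.76],
    [0, 0, 0, 0, 0, 0, -0.76]
  ]
}}

```text
t: 2.6
tcp_pos: [0.5365, 0.1022, 0.1518]
tool_rot: [0.653, 0.757, 0.002, 0.002]
force: [-0.9, 0.4, -0.5]
finger_gap: 0.123
```

Run:
```python
from h import *;st()
from station import manip
s=manip.snapshot("scene");cv2.imwrite("pics/s1.png",cv2.resize(s["frame"][100:290,180:460,::-1],None,fx=2.8,fy=2.8))
```

```text
t 2.6 board [-21.9  83.4] z 0.1518 toolx yaw err(rad) 0.0172 zaxis [ 0.005  0.001 -1.   ] F [-0.9  0.4 -0.5] gap 0.123
```

View pics/s1.png

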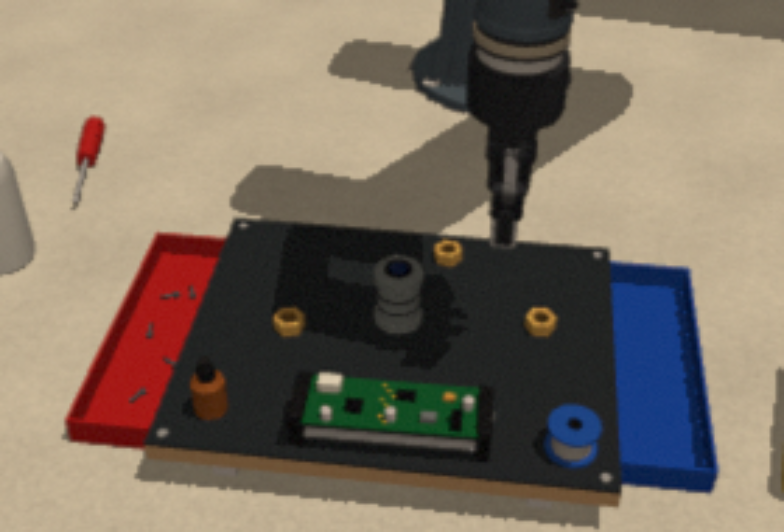

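The gripper is above the mat between the housing and nut a, with the finger pair narrow. Descend behind nut a.

Call:
{"method": "servo_tool", "body": {
  "motion": [
    [0, -5, 25, 0.005, 0, 0.017, -0.76],
    [0, 0, 25, 0, 0, 0, -0.76],
    [0, 0, 20, 0, 0, 0, -0.76],
    [0, 0, 12, 0, 0, 0, -0.76],
    [0, 0, 7, 0, 0, 0, -0.76],
    [0, 0, 3, 0, 0, 0, -0.76],
    [0, 0, 0, 0, 0, 0, -0.76]
  ]
}}

```text
t: 3.23
tcp_pos: [0.5398, 0.1052, 0.0664]
tool_rot: [0.655, 0.756, 0.006, 0.007]
force: [-0.3, 0.9, 0.1]
finger_gap: 0.122
```

Run:
```python
from h import *;st()
from station import manip
s=manip.snapshot("scene");cv2.imwrite("pics/s2.png",cv2.resize(s["frame"][100:290,180:460,::-1],None,fx=2.8,fy=2.8))
```

```text
t 3.23 board [-18.3  86. ] z 0.0664 toolx yaw err(rad) 0.0134 zaxis [ 0.019  0.001 -1.   ] F [-0.3  0.9  0.1] gap 0.122
```

View pics/s2.png

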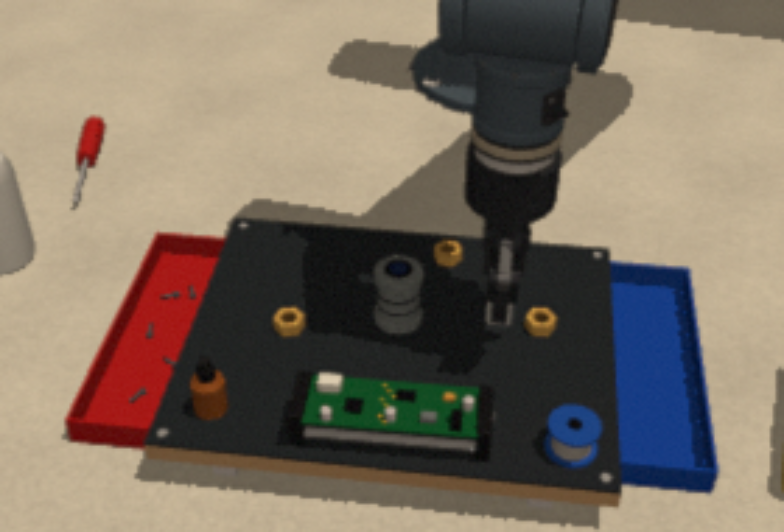

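Call:
{"method": "servo_tool", "body": {
  "motion": [
    [-2, -8, 0, 0.018, 0, 0.013, -0.76],
    [0, 0, 6, 0, 0, 0, -0.76],
    [0, 0, 5, 0, 0, 0, -0.76],
    [0, 0, 2, 0, 0, 0, -0.76],
    [0, 0, 0, 0, 0, 0, -0.76]
  ]
}}

```text
t: 3.7
tcp_pos: [0.5343, 0.1019, 0.0564]
tool_rot: [0.66, 0.752, 0.002, 0.003]
force: [-0.8, 0.3, -0.0]
finger_gap: 0.12
```

```bash
python3 -c "from h import *;st()"
```

```text
t 3.7 board [-24.1  83.5] z 0.0564 toolx yaw err(rad) 0.0001 zaxis [ 0.007 -0.002 -1.   ] F [-0.8  0.3 -0. ] gap 0.12
```

Call:
{"method": "servo_tool", "body": {
  "motion": [
    [4, -3, 2, 0.006, 0, 0, -0.76],
    [7, 0, 0, 0, 0, 0, -0.76],
    [7, 0, 0, 0, 0, 0, -0.76],
    [7, 0, 0, 0, 0, 0, -0.76],
    [7, 0, 0, 0, 0, 0, -0.76],
    [7, 0, 0, 0, 0, 0, -0.76],
    [7, 0, 0, 0, 0, 0, -0.76],
    [0, 0, 0, 0, 0, 0, -0.76]
  ]
}}

```text
t: 4.37
tcp_pos: [0.5243, 0.1525, 0.054]
tool_rot: [0.659, 0.752, -0.001, 0.001]
force: [0.2, 0.3, 0.1]
finger_gap: 0.118
```

Run:
```python
from h import *;st()
from station import manip
s=manip.snapshot("scene");cv2.imwrite("pics/s3.png",cv2.resize(s["frame"][100:290,180:460,::-1],None,fx=2.8,fy=2.8))
for r in nuts(s):
  if abs(B(r[2])).max()<300: print(r[0],r[1],B(r[2]))
```

```text
t 4.37 board [-27.4 134.9] z 0.054 toolx yaw err(rad) 0.0005 zaxis [ 0.001 -0.003 -1.   ] F [0.2 0.3 0.1] gap 0.118
[282.9 214. ] 80 [   0.  -100.9]
[386.2 215.2] 75 [-29.7 158.9]
[254.4 237.1] 37 [  87.1 -151.4]
```

View pics/s3.png

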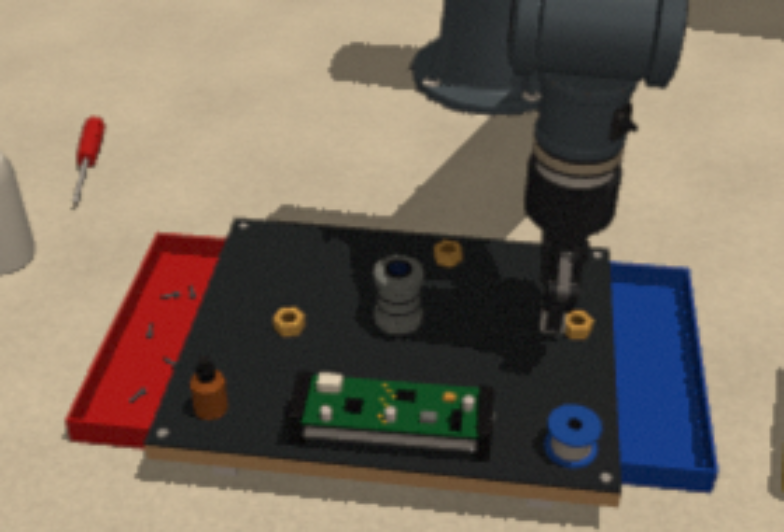

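Nut a sits squarely ahead of the fingers and is on course.

Call:
{"method": "servo_tool", "body": {
  "motion": [
    [6, 0, 0, 0, 0, 0, -0.76],
    [6, 0, 0, 0, 0, 0, -0.76],
    [6, 0, 0, 0, 0, 0, -0.76],
    [6, 0, 0, 0, 0, 0, -0.76],
    [6, 0, 0, 0, 0, 0, -0.76],
    [6, 0, 0, 0, 0, 0, -0.76],
    [6, 0, 0, 0, 0, 0, -0.76],
    [6, 0, 0, 0, 0, 0, -0.76],
    [6, 0, 0, 0, 0, 0, -0.76],
    [0, 0, 0, 0, 0, 0, -0.76]
  ]
}}

```text
t: 5.25
tcp_pos: [0.5169, 0.2112, 0.0539]
tool_rot: [0.66, 0.751, -0.001, 0.001]
force: [0.8, -0.2, -0.5]
finger_gap: 0.124
```

Run:
```python
from h import *;st()
from station import manip
s=manip.snapshot("scene");cv2.imwrite("pics/s4.png",cv2.resize(s["frame"][100:290,180:460,::-1],None,fx=2.8,fy=2.8))
for r in nuts(s):
  if abs(B(r[2])).max()<300: print(r[0],r[1],B(r[2]))
```

```text
t 5.25 board [-27.2 194. ] z 0.0539 toolx yaw err(rad) -0.0002 zaxis [ 0.001 -0.003 -1.   ] F [ 0.8 -0.2 -0.5] gap 0.124
[282.8 214. ] 82 [   0.2 -101.1]
[408.9 230.8] 70 [ 18.6 213. ]
[254.2 237.2] 36 [  87.5 -151.5]
```

View pics/s4.png

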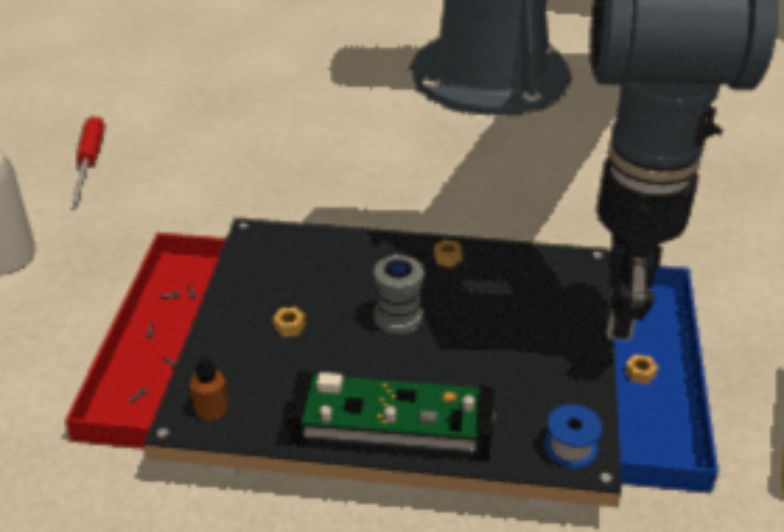

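Nut a is in the blue tray. Next I'll lift and move behind nut c.

Call:
{"method": "servo_tool", "body": {
  "motion": [
    [0, 0, -25, 0, 0, 0, -0.76],
    [0, 0, -25, 0, 0, 0, -0.76],
    [-20, -9, -10, 0, 0, 0, -0.76],
    [-25, -11, 0, 0, 0, 0, -0.76],
    [-25, -11, 0, 0, 0, 0, -0.76],
    [-25, -11, 0, 0, 0, 0, -0.76],
    [-25, -11, 0, 0, 0, 0, -0.76],
    [-25, -11, 0, 0, 0, 0, -0.76],
    [-25, -11, 0, 0, 0, 0, -0.76],
    [-20, -9, 0, 0, 0, 0, -0.76],
    [-10, -4, 0, 0, 0, 0, -0.76],
    [0, 0, 0, 0, 0, 0, -0.76]
  ]
}}

```text
t: 6.3
tcp_pos: [0.4555, -0.0079, 0.1179]
tool_rot: [0.659, 0.753, 0.001, 0.004]
force: [0.3, 0.1, 0.5]
finger_gap: 0.119
```

```bash
python3 -c "from h import *;st()"
```

```text
t 6.3 board [-116.4  -15.3] z 0.1179 toolx yaw err(rad) 0.0031 zaxis [ 0.007 -0.005 -1.   ] F [0.3 0.1 0.5] gap 0.119
```

Call:
{"method": "servo_tool", "body": {
  "motion": [
    [0, 0, 15, 0.007, 0.005, 0, -0.76],
    [0, -1, 15, 0.002, 0, 0, -0.76],
    [0, -1, 15, 0.002, 0, 0, -0.76],
    [0, -1, 8, 0.002, 0, 0, -0.76],
    [0, 0, 6, 0.002, 0, 0, -0.76],
    [0, 0, 3, 0, 0, 0, -0.76],
    [0, 0, 0, 0, 0, 0, -0.76]
  ]
}}

```text
t: 6.88
tcp_pos: [0.4554, -0.0083, 0.0548]
tool_rot: [0.66, 0.752, -0.002, -0.0]
force: [-0.2, 0.5, -0.3]
finger_gap: 0.117
```

```bash
python3 -c "from h import *;st()"
```

```text
t 6.88 board [-116.6  -15.6] z 0.0548 toolx yaw err(rad) 0.0 zaxis [-0.003 -0.003 -1.   ] F [-0.2  0.5 -0.3] gap 0.117
```

Call:
{"method": "servo_tool", "body": {
  "motion": [
    [7, 2, 1, 0, 0, 0, -0.76],
    [8, 0, 0, 0, 0, 0, -0.76],
    [8, 0, 0, 0, 0, 0, -0.76],
    [8, 0, 0, 0, 0, 0, -0.76],
    [8, 0, 0, 0, 0, 0, -0.76],
    [8, 0, 0, 0, 0, 0, -0.76],
    [8, 0, 0, 0, 0, 0, -0.76],
    [8, 0, 0, 0, 0, 0, -0.76],
    [8, 0, 0, 0, 0, 0, -0.76],
    [8, 0, 0, 0, 0, 0, -0.76],
    [0, 0, 0, 0, 0, 0, -0.76]
  ]
}}

```text
t: 7.8
tcp_pos: [0.4471, 0.0802, 0.0558]
tool_rot: [0.659, 0.752, -0.001, 0.002]
force: [-0.8, 0.6, -0.1]
finger_gap: 0.118
```

Run:
```python
from h import *;st()
from station import manip
s=manip.snapshot("scene");cv2.imwrite("pics/s5.png",cv2.resize(s["frame"][100:290,180:460,::-1],None,fx=2.8,fy=2.8))
for r in nuts(s):
  if abs(B(r[2])).max()<300: print(r[0],r[1],B(r[2]))
```

```text
t 7.8 board [-113.3   73.3] z 0.0558 toolx yaw err(rad) 0.0027 zaxis [ 0.002 -0.004 -1.   ] F [-0.8  0.6 -0.1] gap 0.118
[363.2 191.2] 58 [-117.4   97.2]
[282.9 214. ] 80 [   0.  -100.9]
[409.  230.4] 64 [ 17.3 213.2]
[254.4 237.4] 33 [  88.  -151.1]
[278.9 266.3] 189 [165.  -75.6]
[319.3 270.5] 26 [165.   13.2]
[381.1 276.8] 128 [164.7 146.2]
```

View pics/s5.png

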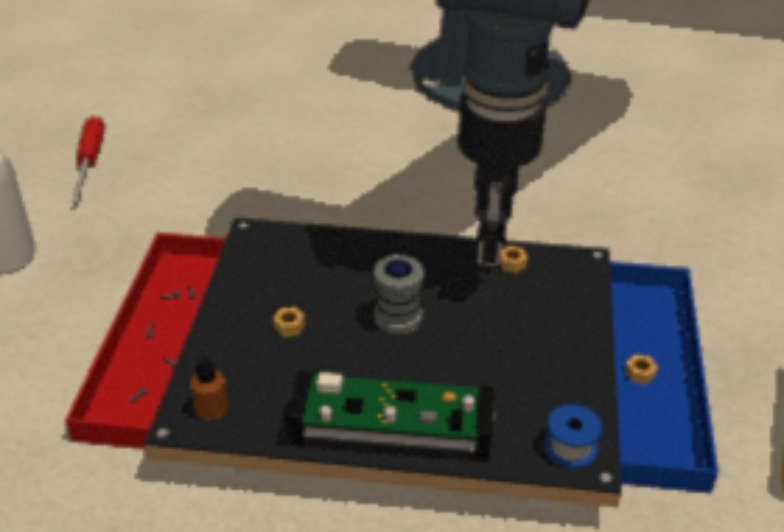

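Call:
{"method": "servo_tool", "body": {
  "motion": [
    [8, -2, 2, 0, 0, 0, -0.76],
    [8, 0, 0, 0, 0, 0, -0.76],
    [8, 0, 0, 0, 0, 0, -0.76],
    [8, 0, 0, 0, 0, 0, -0.76],
    [8, 0, 0, 0, 0, 0, -0.76],
    [7, 0, 0, 0, 0, 0, -0.76],
    [7, 0, 0, 0, 0, 0, -0.76],
    [6, 0, 0, 0, 0, 0, -0.76],
    [6, 0, 0, 0, 0, 0, -0.76],
    [6, 0, 0, 0, 0, 0, -0.76],
    [6, 0, 0, 0, 0, 0, -0.76]
  ]
}}

```text
t: 8.77
tcp_pos: [0.4347, 0.1635, 0.0531]
tool_rot: [0.659, 0.752, -0.001, 0.003]
force: [-0.1, -0.6, 1.3]
finger_gap: 0.12
```

```bash
python3 -c "from h import *;st()"
```

```text
t 8.77 board [-114.9  157.4] z 0.0531 toolx yaw err(rad) 0.0007 zaxis [ 0.003 -0.004 -1.   ] F [-0.1 -0.6  1.3] gap 0.12
```

Call:
{"method": "servo_tool", "body": {
  "motion": [
    [6, 0, -1, 0, 0, 0, -0.76],
    [6, 0, 0, 0, 0, 0, -0.76],
    [6, 0, 0, 0, 0, 0, -0.76],
    [6, 0, 0, 0, 0, 0, -0.76],
    [6, 0, 0, 0, 0, 0, -0.76],
    [6, 0, 0, 0, 0, 0, -0.76],
    [4, 0, 0, 0, 0, 0, -0.76],
    [0, 0, 0, 0, 0, 0, -0.76]
  ]
}}

```text
t: 9.43
tcp_pos: [0.4285, 0.2087, 0.054]
tool_rot: [0.659, 0.752, -0.0, 0.002]
force: [-0.6, -1.0, -0.0]
finger_gap: 0.123
```

Run:
```python
from h import *;st()
from station import manip
s=manip.snapshot("scene");cv2.imwrite("pics/s6.png",cv2.resize(s["frame"][100:290,180:460,::-1],None,fx=2.8,fy=2.8))
for r in nuts(s):
  if abs(B(r[2])).max()<300: print(r[0],r[1],B(r[2]))
```

```text
t 9.43 board [-115.1  203.1] z 0.054 toolx yaw err(rad) 0.0015 zaxis [ 0.003 -0.004 -1.   ] F [-0.6 -1.  -0. ] gap 0.123
[409.  207.2] 55 [-67.9 218. ]
[282.8 214. ] 82 [   0.2 -101.1]
[408.9 230.8] 70 [ 18.6 213. ]
[254.2 237.2] 36 [  87.4 -151.7]
```

View pics/s6.png

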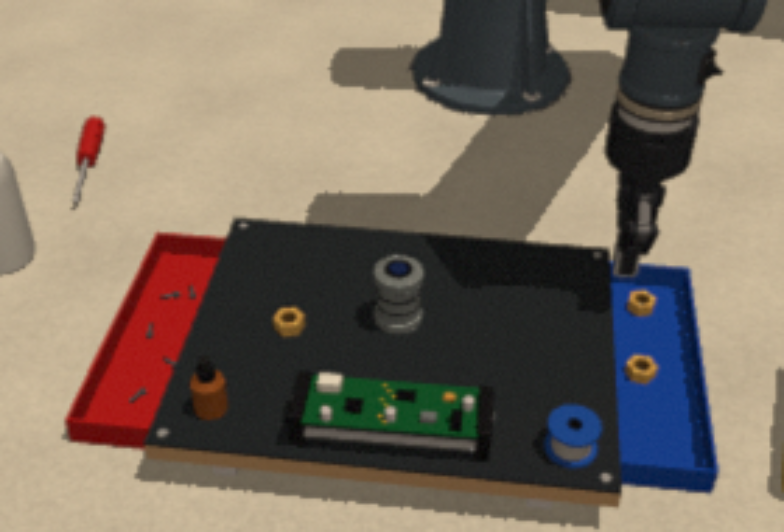

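Nuts a and c are in the tray. Now nut b: I'll lift high and approach its near side.

Call:
{"method": "servo_tool", "body": {
  "motion": [
    [0, 0, -25, 0, 0, 0, -0.76],
    [0, 0, -30, 0, 0, 0, -0.76],
    [0, 0, -30, 0, 0, 0, -0.76],
    [0, 0, -15, 0, 0, 0, -0.76],
    [-25, 3, 0, 0, 0, 0, -0.76],
    [-30, 7, 0, 0, 0, 0, -0.76],
    [-30, 7, 0, 0, 0, 0, -0.76],
    [-30, 7, 0, 0, 0, 0, -0.76],
    [-30, 7, 0, 0, 0, 0, -0.76],
    [-30, 7, 0, 0, 0, 0, -0.76],
    [-30, 7, 0, 0, 0, 0, -0.76],
    [-30, 7, 0, 0, 0, 0, -0.76]
  ]
}}

```text
t: 10.48
tcp_pos: [0.51, -0.0237, 0.1597]
tool_rot: [0.656, 0.755, -0.002, 0.001]
force: [1.4, 1.0, 0.6]
finger_gap: 0.118
```

```bash
python3 -c "from h import *;st()"
```

```text
t 10.48 board [-64.4 -38. ] z 0.1597 toolx yaw err(rad) 0.0094 zaxis [-0.001 -0.005 -1.   ] F [1.4 1.  0.6] gap 0.118
```

Call:
{"method": "servo_tool", "body": {
  "motion": [
    [-28, 6, 0, 0, 0.005, 0.009, -0.76],
    [-20, 5, 0, 0, 0, 0, -0.76],
    [-8, 2, 0, 0, 0, 0, -0.76],
    [0, 0, 0, 0, 0, 0, -0.76],
    [0, 0, 0, 0, 0, 0, -0.76]
  ]
}}

```text
t: 10.9
tcp_pos: [0.5327, -0.088, 0.1594]
tool_rot: [0.664, 0.748, -0.001, 0.001]
force: [-1.0, -0.1, 0.4]
finger_gap: 0.121
```

```bash
python3 -c "from h import *;st()"
```

```text
t 10.9 board [ -50.3 -104.7] z 0.1594 toolx yaw err(rad) -0.0107 zaxis [ 0.    -0.002 -1.   ] F [-1.  -0.1  0.4] gap 0.121
```

Call:
{"method": "servo_tool", "body": {
  "motion": [
    [3, 0, 20, 0, 0, -0.01, -0.76],
    [0, 0, 25, 0.003, 0, 0, -0.76],
    [0, -1, 25, 0.003, 0, 0, -0.76],
    [0, -1, 15, 0.003, 0, 0, -0.76],
    [0, -1, 10, 0.002, 0, 0, -0.76],
    [0, 0, 6, 0, 0, 0, -0.76],
    [0, 0, 2, 0, 0, 0, -0.76],
    [0, 0, 0, 0, 0, 0, -0.76]
  ]
}}

```text
t: 11.57
tcp_pos: [0.5249, -0.0748, 0.0546]
tool_rot: [0.656, 0.755, -0.005, -0.005]
force: [-0.0, 0.2, -0.5]
finger_gap: 0.119
```

Run:
```python
from h import *;st()
from station import manip
s=manip.snapshot("top");cv2.imwrite("pics/s7.png",cv2.resize(s["frame"][105:245,205:420,::-1],None,fx=3.7,fy=3.7))
for r in nuts(s):
  if abs(B(r[2])).max()<300: print(r[0],r[1],B(r[2]))
```

```text
t 11.57 board [-56.3 -90.6] z 0.0546 toolx yaw err(rad) 0.0093 zaxis [-0.014 -0.    -1.   ] F [-0.   0.2 -0.5] gap 0.119
[358.1 128. ] 39 [ 108.7 -144.2]
```

View pics/s7.png

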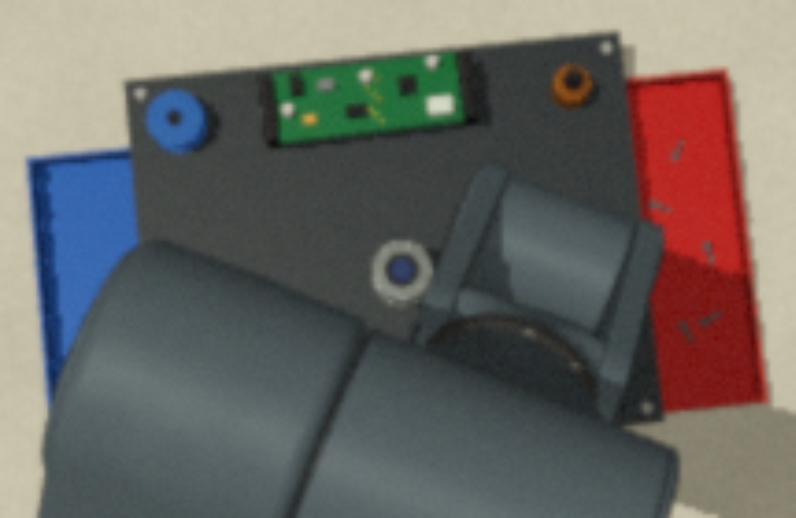

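Call:
{"method": "servo_tool", "body": {
  "motion": [
    [-6, 3, 0, -0.014, 0, 0.009, -0.76],
    [-4, 4, 0, 0, 0, 0, -0.76],
    [0, 6, 0, 0, 0, 0, -0.76],
    [0, 0, 0, 0, 0, 0, -0.76]
  ]
}}

```text
t: 11.95
tcp_pos: [0.543, -0.0847, 0.058]
tool_rot: [0.66, 0.751, 0.003, 0.004]
force: [0.3, -0.7, 0.4]
finger_gap: 0.118
```

Run:
```python
from h import *;st()
from station import manip
s=manip.snapshot("scene");cv2.imwrite("pics/s8.png",cv2.resize(s["frame"][100:290,180:460,::-1],None,fx=2.8,fy=2.8))
for r in nuts(s):
  if abs(B(r[2])).max()<300: print(r[0],r[1],B(r[2]))
```

```text
t 11.95 board [ -39.7 -102.7] z 0.058 toolx yaw err(rad) -0.0008 zaxis [ 0.009 -0.001 -1.   ] F [ 0.3 -0.7  0.4] gap 0.118
[408.9 207.3] 57 [-67.4 217.8]
[283.1 214.3] 76 [   1.  -100.3]
[408.9 230.9] 72 [ 18.9 212.9]
[254.6 237.1] 36 [  87.1 -150.9]
```

View pics/s8.png

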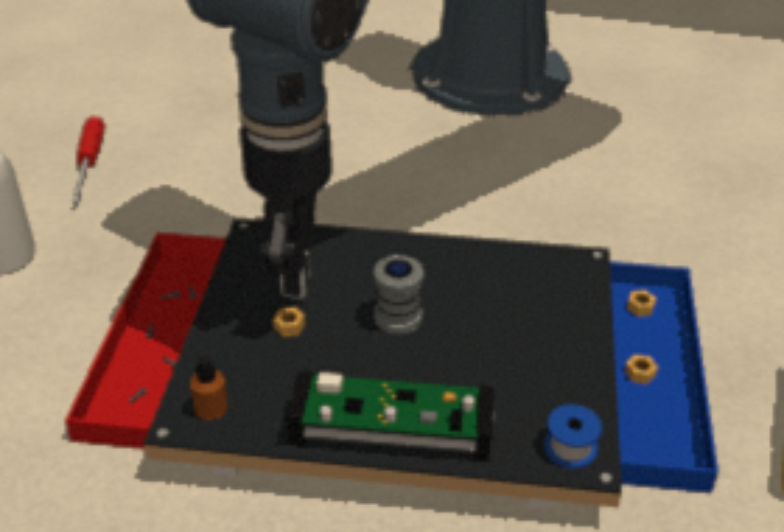

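Call:
{"method": "servo_tool", "body": {
  "motion": [
    [1, 4, 2, 0.008, 0, 0, -0.76],
    [0, 5, 1, 0, 0, 0, -0.76],
    [0, 5, 0, 0, 0, 0, -0.76],
    [0, 5, 0, 0, 0, 0, -0.76],
    [0, 5, 0, 0, 0, 0, -0.76],
    [0, 5, 0, 0, 0, 0, -0.76],
    [0, 5, 0, 0, 0, 0, -0.76],
    [0, 4, 0, 0, 0, 0, -0.76],
    [0, 0, 0, 0, 0, 0, -0.76]
  ]
}}

```text
t: 12.75
tcp_pos: [0.5841, -0.0779, 0.0549]
tool_rot: [0.66, 0.751, -0.001, 0.0]
force: [0.4, -0.6, -0.1]
finger_gap: 0.119
```

Run:
```python
from h import *;st()
from station import manip
s=manip.snapshot("scene");cv2.imwrite("pics/s9.png",cv2.resize(s["frame"][100:290,180:460,::-1],None,fx=2.8,fy=2.8))
for r in nuts(s):
  if abs(B(r[2])).max()<300: print(r[0],r[1],B(r[2]))
```

```text
t 12.75 board [   2.  -101.3] z 0.0549 toolx yaw err(rad) -0.0003 zaxis [-0.001 -0.002 -1.   ] F [ 0.4 -0.6 -0.1] gap 0.119
[409.  207.3] 56 [-67.5 217.9]
[280.6 222.5] 61 [  31.  -100.4]
[408.8 230.9] 73 [ 19.  212.7]
[253.9 237.4] 38 [  88.1 -152.2]
```

View pics/s9.png

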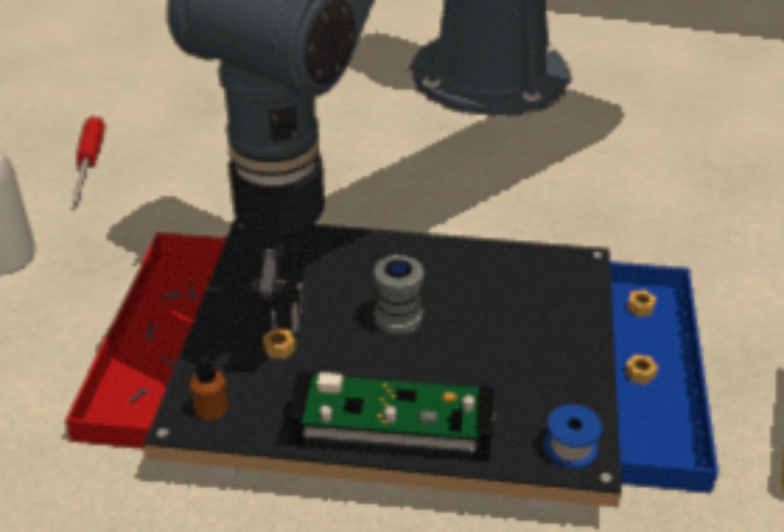

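Call:
{"method": "servo_tool", "body": {
  "motion": [
    [0, 5, 0, 0, 0, 0, -0.76],
    [0, 0, 0, 0, 0, 0, -0.76],
    [0, -8, 0, 0, 0, 0, -0.76],
    [0, -8, 0, 0, 0, 0, -0.76],
    [-10, 0, 0, 0, 0, 0, -0.76],
    [-15, 0, 0, 0, 0, 0, -0.76],
    [-12, 0, 0, 0, 0, 0, -0.76],
    [-4, 0, 0, 0, 0, 0, -0.76],
    [0, 0, 0, 0, 0, 0, -0.76]
  ]
}}

```text
t: 13.55
tcp_pos: [0.576, -0.1251, 0.0548]
tool_rot: [0.66, 0.751, -0.002, -0.0]
force: [0.1, -0.4, -0.6]
finger_gap: 0.124
```

Run:
```python
from h import *;st()
from station import manip
s=manip.snapshot("scene")
for r in nuts(s):
  if abs(B(r[2])).max()<300: print(r[0],r[1],B(r[2]))
```

```text
t 13.55 board [ -12.1 -147.1] z 0.0548 toolx yaw err(rad) -0.001 zaxis [-0.003 -0.002 -1.   ] F [ 0.1 -0.4 -0.6] gap 0.124
[408.9 207.3] 57 [-67.4 217.8]
[278.8 223.2] 88 [  34.  -104.2]
[408.9 230.9] 72 [ 19.  212.8]
[254.2 237.3] 41 [  87.7 -151.5]
```

Call:
{"method": "servo_tool", "body": {
  "motion": [
    [0, 10, 0, 0, 0, 0, -0.76],
    [0, 14, 0, 0, 0, 0, -0.76],
    [0, 14, 0, 0, 0, 0, -0.76],
    [0, 8, 0, 0, 0, 0, -0.76],
    [0, 0, 0, 0, 0, 0, -0.76]
  ]
}}

```text
t: 14.02
tcp_pos: [0.6221, -0.1195, 0.0542]
tool_rot: [0.661, 0.75, -0.002, -0.002]
force: [0.6, 0.1, -0.5]
finger_gap: 0.119
```

Run:
```python
from h import *;st()
from station import manip
s=manip.snapshot("scene");cv2.imwrite("pics/s10.png",cv2.resize(s["frame"][100:290,180:460,::-1],None,fx=2.8,fy=2.8))
for r in nuts(s):
  if abs(B(r[2])).max()<300: print(r[0],r[1],B(r[2]))
```

```text
t 14.02 board [  34.3 -147.5] z 0.0542 toolx yaw err(rad) -0.0041 zaxis [-0.005 -0.    -1.   ] F [ 0.6  0.1 -0.5] gap 0.119
[408.9 207.3] 57 [-67.4 217.8]
[278.9 223.3] 89 [  34.2 -103.9]
[408.8 231.1] 75 [ 19.4 212.7]
[254.1 237.6] 38 [  88.6 -151.6]
```

View pics/s10.png

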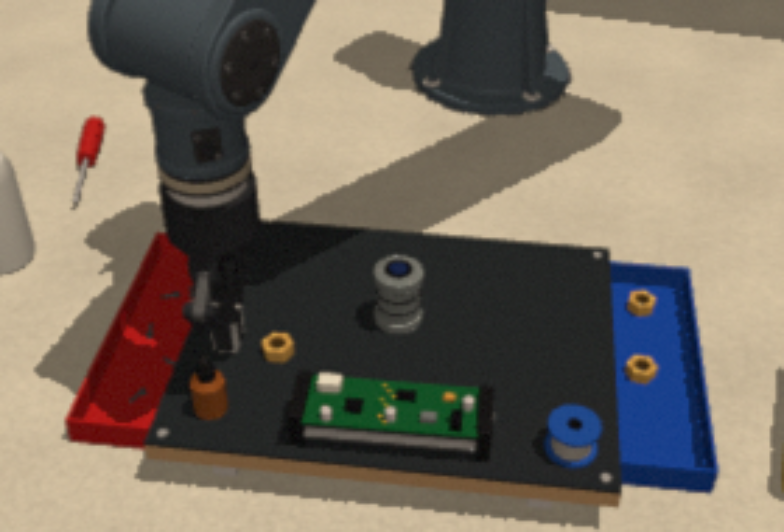

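The fingers are behind nut b, with the lane between the housing and the PCB holder clear.

Call:
{"method": "servo_tool", "body": {
  "motion": [
    [6, 3, 0, -0.004, 0, -0.004, -0.76],
    [8, 0, 0, 0, 0, 0, -0.76],
    [8, 0, 0, 0, 0, 0, -0.76],
    [8, 0, 0, 0, 0, 0, -0.76],
    [8, 0, 0, 0, 0, 0, -0.76],
    [8, 0, 0, 0, 0, 0, -0.76],
    [8, 0, 0, 0, 0, 0, -0.76],
    [8, 0, 0, 0, 0, 0, -0.76],
    [0, 0, 0, 0, 0, 0, -0.76]
  ]
}}

```text
t: 14.82
tcp_pos: [0.6104, -0.0489, 0.0537]
tool_rot: [0.659, 0.752, -0.002, -0.004]
force: [-0.7, -0.4, -0.3]
finger_gap: 0.119
```

Run:
```python
from h import *;st()
from station import manip
s=manip.snapshot("scene")
for r in nuts(s):
  if abs(B(r[2])).max()<300: print(r[0],r[1],B(r[2]))
```

```text
t 14.82 board [ 31.8 -75.9] z 0.0537 toolx yaw err(rad) 0.0013 zaxis [-0.009  0.003 -1.   ] F [-0.7 -0.4 -0.3] gap 0.119
[409.  207.3] 56 [-67.5 217.9]
[299.4 223.6] 90 [ 28.8 -53.7]
[408.8 230.9] 72 [ 18.8 212.8]
[254.2 237.2] 40 [  87.3 -151.8]
```

Call:
{"method": "servo_tool", "body": {
  "motion": [
    [7, 2, 0, -0.009, -0.003, 0, -0.76],
    [8, 1, 0, 0, 0, 0, -0.76],
    [8, 1, 0, 0, 0, 0, -0.76],
    [8, 1, 0, 0, 0, 0, -0.76],
    [8, 1, 0, 0, 0, 0, -0.76],
    [0, 0, 0, 0, 0, 0, -0.76]
  ]
}}

```text
t: 15.37
tcp_pos: [0.6123, -0.0071, 0.0538]
tool_rot: [0.66, 0.751, 0.001, 0.001]
force: [-0.1, 0.2, -0.3]
finger_gap: 0.116
```

Run:
```python
from h import *;st()
from station import manip
s=manip.snapshot("scene");cv2.imwrite("pics/s11.png",cv2.resize(s["frame"][100:290,180:460,::-1],None,fx=2.8,fy=2.8))
for r in nuts(s):
  if abs(B(r[2])).max()<300: print(r[0],r[1],B(r[2]))
```

```text
t 15.37 board [ 39.1 -34.7] z 0.0538 toolx yaw err(rad) -0.0002 zaxis [ 0.003  0.    -1.   ] F [-0.1  0.2 -0.3] gap 0.116
[408.9 207.3] 57 [-67.4 217.8]
[315.7 227.8] 91 [ 38. -12.]
[408.9 230.8] 71 [ 18.8 212.9]
[254.1 237.2] 35 [  87.6 -151.8]
```

View pics/s11.png

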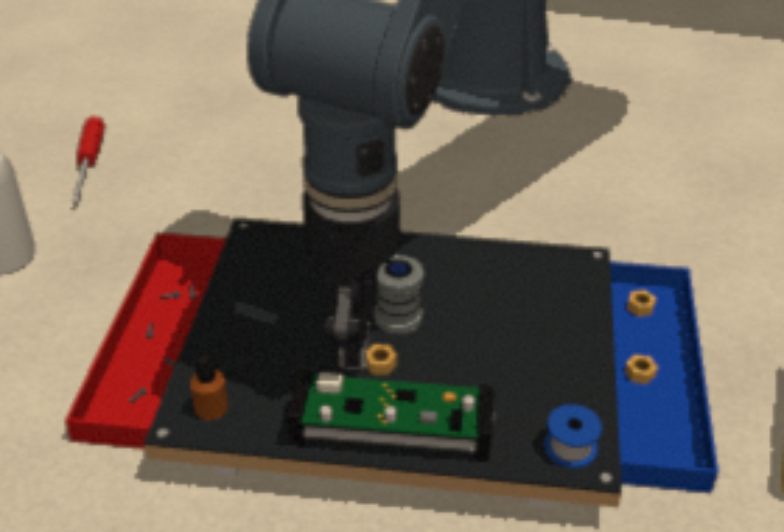

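Call:
{"method": "servo_tool", "body": {
  "motion": [
    [7, 0, 0, 0.002, 0, 0, -0.76],
    [8, 0, 0, 0, 0, 0, -0.76],
    [8, 0, 0, 0, 0, 0, -0.76],
    [8, 0, 0, 0, 0, 0, -0.76],
    [8, 0, 0, 0, 0, 0, -0.76],
    [8, 0, 0, 0, 0, 0, -0.76],
    [8, 0, 0, 0, 0, 0, -0.76],
    [0, 0, 0, 0, 0, 0, -0.76]
  ]
}}

```text
t: 16.08
tcp_pos: [0.6047, 0.0522, 0.0538]
tool_rot: [0.66, 0.751, 0.0, 0.001]
force: [0.6, -0.2, -0.6]
finger_gap: 0.117
```

Run:
```python
from h import *;st()
from station import manip
s=manip.snapshot("scene")
for r in nuts(s):
  if abs(B(r[2])).max()<300: print(r[0],r[1],B(r[2]))
```

```text
t 16.08 board [39.3 25. ] z 0.0538 toolx yaw err(rad) -0.0008 zaxis [ 0.002 -0.001 -1.   ] F [ 0.6 -0.2 -0.6] gap 0.117
[409.  207.2] 55 [-67.9 218. ]
[340.2 231.5] 114 [42.6 48.2]
[409.  230.7] 68 [ 18.1 213.1]
[254.5 237.1] 36 [  86.9 -151.1]
```

Call:
{"method": "servo_tool", "body": {
  "motion": [
    [7, 0, 0, 0, 0, 0, -0.76],
    [8, 0, 0, 0, 0, 0, -0.76],
    [8, 0, 0, 0, 0, 0, -0.76],
    [8, 0, 0, 0, 0, 0, -0.76],
    [8, 0, 0, 0, 0, 0, -0.76],
    [8, 0, 0, 0, 0, 0, -0.76],
    [8, 0, 0, 0, 0, 0, -0.76],
    [8, 0, 0, 0, 0, 0, -0.76],
    [8, 0, 0, 0, 0, 0, -0.76],
    [8, 0, 0, 0, 0, 0, -0.76],
    [0, 0, 0, 0, 0, 0, -0.76]
  ]
}}

```text
t: 17.05
tcp_pos: [0.594, 0.1381, 0.0538]
tool_rot: [0.66, 0.751, 0.0, 0.001]
force: [-0.7, -0.0, -0.1]
finger_gap: 0.123
```

Run:
```python
from h import *;st()
from station import manip
s=manip.snapshot("scene");cv2.imwrite("pics/s12.png",cv2.resize(s["frame"][100:290,180:460,::-1],None,fx=2.8,fy=2.8))
for r in nuts(s):
  if abs(B(r[2])).max()<300: print(r[0],r[1],B(r[2]))
```

```text
t 17.05 board [ 39.8 111.5] z 0.0538 toolx yaw err(rad) -0.0013 zaxis [ 0.003 -0.001 -1.   ] F [-0.7 -0.  -0.1] gap 0.123
[409.1 207.2] 54 [-68.  218.2]
[409.  230.6] 67 [ 17.9 213.1]
[376.8 233.3] 81 [ 37.  135.8]
[254.5 237.2] 33 [  87.2 -151. ]
```

View pics/s12.png

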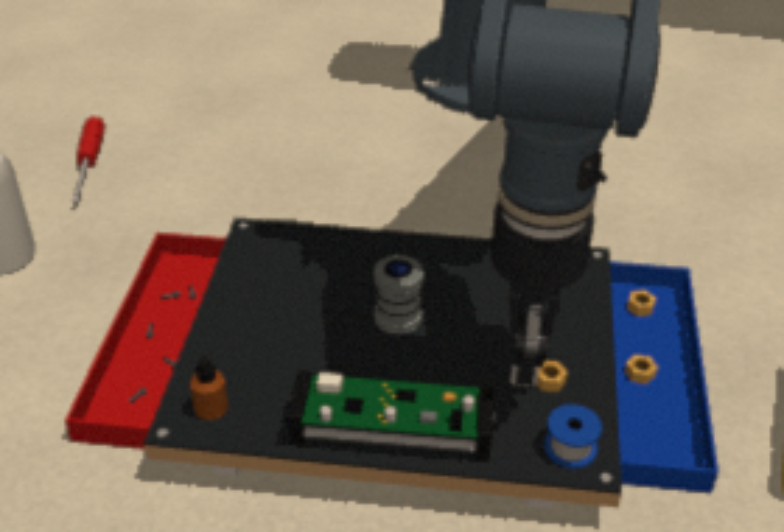

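Call:
{"method": "servo_tool", "body": {
  "motion": [
    [7, 0, 0, 0, 0, 0, -0.76],
    [7, 0, 0, 0, 0, 0, -0.76],
    [7, 0, 0, 0, 0, 0, -0.76],
    [7, 0, 0, 0, 0, 0, -0.76],
    [7, 0, 0, 0, 0, 0, -0.76],
    [6, 0, 0, 0, 0, 0, -0.76],
    [6, 0, 0, 0, 0, 0, -0.76],
    [6, 0, 0, 0, 0, 0, -0.76],
    [6, 0, 0, 0, 0, 0, -0.76],
    [6, 0, 0, 0, 0, 0, -0.76],
    [6, 0, 0, 0, 0, 0, -0.76],
    [6, 0, 0, 0, 0, 0, -0.76]
  ]
}}

```text
t: 18.1
tcp_pos: [0.5836, 0.2201, 0.0535]
tool_rot: [0.661, 0.75, 0.0, 0.002]
force: [0.2, -0.1, 0.1]
finger_gap: 0.125
```

Run:
```python
from h import *;st()
from station import manip
s=manip.snapshot("scene");cv2.imwrite("pics/s13.png",cv2.resize(s["frame"][100:290,180:460,::-1],None,fx=2.8,fy=2.8))
for r in nuts(s):
  if abs(B(r[2])).max()<300: print(r[0],r[1],B(r[2]))
```

```text
t 18.1 board [ 40.1 194.3] z 0.0535 toolx yaw err(rad) -0.0036 zaxis [ 0.003 -0.002 -1.   ] F [ 0.2 -0.1  0.1] gap 0.125
[254.3 237.2] 39 [  87.5 -151.5]
[410.5 250.5] 80 [ 81.6 213. ]
```

View pics/s13.png

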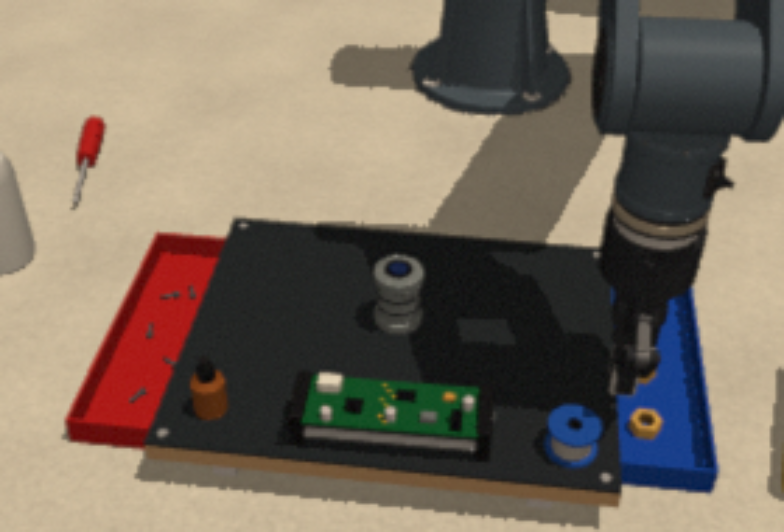

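All three nuts appear to be down. I'll raise the arm clear and check.

Call:
{"method": "servo_tool", "body": {
  "motion": [
    [0, 0, -25, 0, 0, 0, -0.76],
    [0, 0, -30, 0, 0, 0, -0.76],
    [0, 0, -30, 0, 0, 0, -0.76],
    [0, 0, -30, 0, 0, 0, -0.76],
    [0, 0, -30, 0, 0, 0, -0.76],
    [10, -20, -10, 0, 0, 0, -0.76],
    [15, -25, 0, 0, 0, 0, -0.76],
    [15, -25, 0, 0, 0, 0, -0.76],
    [15, -25, 0, 0, 0, 0, -0.76],
    [15, -25, 0, 0, 0, 0, -0.76],
    [10, -15, 0, 0, 0, 0, -0.76],
    [0, 0, 0, 0, 0, 0, -0.76]
  ]
}}

```text
t: 19.15
tcp_pos: [0.4344, 0.2865, 0.2154]
tool_rot: [0.662, 0.749, 0.001, 0.002]
force: [-0.7, -0.9, 0.2]
finger_gap: 0.119
```

Call:
{"method": "servo_tool", "body": {
  "motion": [
    [25, -10, 0, 0, 0, 0, -0.76],
    [30, -10, 0, 0, 0, 0, -0.76],
    [30, -10, 0, 0, 0, 0, -0.76],
    [30, 0, 0, 0, 0, 0, -0.76],
    [30, 0, 0, 0, 0, 0, -0.76],
    [20, 0, 0, 0, 0, 0, -0.76],
    [0, 0, 0, 0, 0, 0, -0.76],
    [0, 0, 0, 0, 0, 0, -0.76]
  ]
}}

```text
t: 19.82
tcp_pos: [0.3878, 0.453, 0.2157]
tool_rot: [0.663, 0.749, 0.004, 0.004]
force: [-0.1, -0.9, 0.3]
finger_gap: 0.119
```

Run:
```python
from h import *;st()
from station import manip
s=manip.snapshot("scene");a=cv2.resize(s["frame"][150:290,190:510,::-1],None,fx=2.4,fy=2.4)
for r in nuts(s,.009):
  if abs(B(r[2])).max()<300: print(r[0],r[1],B(r[2]))
t=manip.snapshot("top");cv2.imwrite("pics/t14.png",cv2.resize(t["frame"][95:245,150:420,::-1],None,fx=2.9,fy=2.9))
for r in nuts(t,.009):
  if abs(B(r[2])).max()<300: print("top",r[0],r[1],B(r[2]))
cv2.imwrite("pics/s14.png",a)
s0=dict(np.load("scene0.npz"));t0=dict(np.load("top0.npz"))
for n,x,y,b in(("scene",s0,s,(170,290,200,440)),):
  d=np.abs(x["frame"].astype(int)-y["frame"]).max(2)[b[0]:b[1],b[2]:b[3]];cv2.imwrite("pics/d14.png",cv2.resize(np.clip(d*3,0,255).astype(np.uint8),None,fx=3,fy=3))
```

```text
t 19.82 board [-123.8  450.6] z 0.2157 toolx yaw err(rad) -0.0087 zaxis [ 0.012  0.    -1.   ] F [-0.1 -0.9  0.3] gap 0.119
[409.  230.4] 64 [-30.3 223.3]
[254.3 237.3] 34 [  45.3 -168.1]
[410.7 250.1] 72 [ 37.4 223.5]
[253. 263.] 28 [ 126.3 -149.5]
[291.  267.4] 54 [127.9 -58.1]
[373.8 275.4] 44 [126.1 134.7]
[395.7 278.3] 39 [127.9 184.6]
top [357.7 128.2] 35 [ 118.1 -148. ]
top [233.  167.6] 56 [ 40.3 220.9]
top [235.  190.6] 56 [-26.3 221.1]
top [235.7 223.1] 52 [-118.8  227.4]
```

View pics/s14.png

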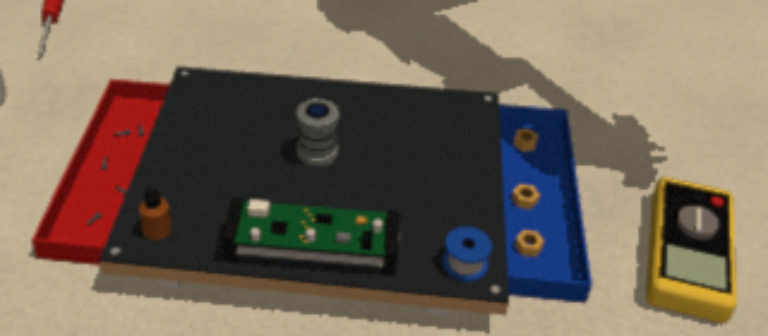

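View pics/t14.png

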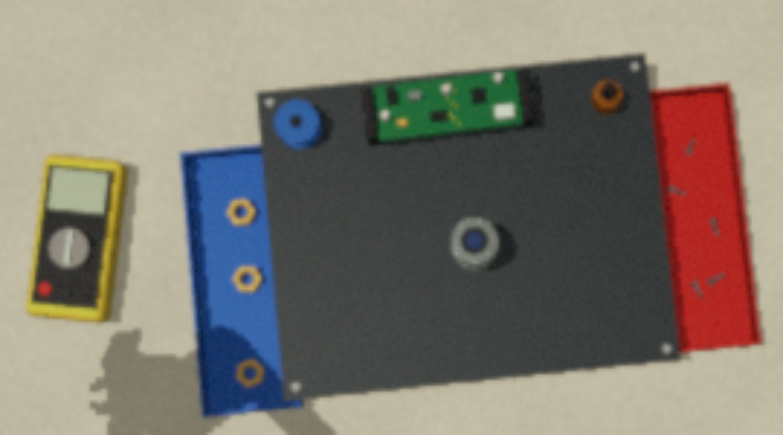

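View pics/d14.png

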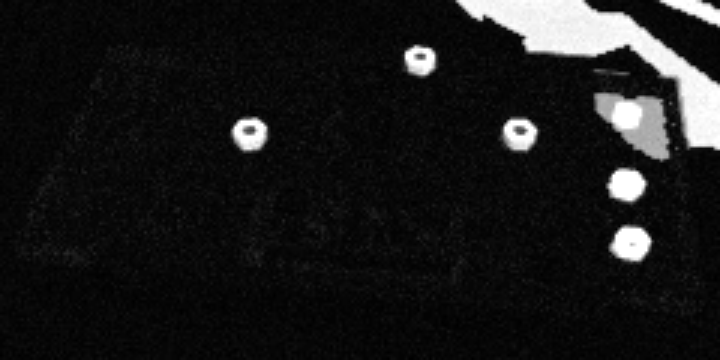

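All three nuts are lying in the tray. The difference image shows only the nuts and the arm's shadow changed, so nothing else has moved.

```bash
python3 -c "
from station import manip
print(manip.sign_off())"
```

```text
the job is handed in; nothing more can be done
None
```

The three nuts are in the blue tray and the job is handed in, at about 20 s of robot time. With the fingertips about 10 mm apart, I swept nuts a and c straight over the left edge. I pushed nut b sideways first, then took it through the gap between the housing and the circuit-board holder and over the same edge.

**Nuts:** the last top view puts them flat on the tray floor, at about (−26, 221), (−119, 227) and (40, 221) mm in board x, y. The tray spans roughly −158 to 101 mm in x and 178 to 272 mm in y. The nut at (−119, 227), nut c, lay in the arm's shadow, so my colour detection missed it in the last scene picture. It is visible there by eye, and the top view did detect it.

**Everything else:** comparing the scene picture before and after, only the nuts and the arm's shadow changed on the board and trays. The wash bottle, screwdriver and meter lay outside that comparison. The arm never went near the first two, and I only looked at the meter, which appears unmoved.

**Forces:** the readings I took stayed around 1 N, and the arm ended clear of everything. The two cameras disagreed by about 2–3 mm, close to the stated calibration error.

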